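Cap two tube stubs of slightly different size

TASK

Put the two dust caps on the two open tube stubs of the port block, so that each stub has one cap pushed fully home and standing level. The caps look alike from outside, but one has a slightly smaller bore, and one stub is slightly thinner: find out by trying which cap belongs on which stub. Leave the tape roll, the vial and the brass weight where they stand.

Things in the scene. Friction and masses are not known exactly. Their poses are not given: they have to be found in the camera images.
- block: Fixed aluminium plate 100 x 276 x 20 mm with two upright open steel tube stubs on top, 150 mm apart, both ending 90 mm above the bench. Origin: centre of underside; z up, y along its long side. One stub is 58 mm in outside diameter, the other 50 mm (which is where changes); 2 mm bevel at the rim, low collar at the foot (to 31 mm above the bench).
- port_1 (a point): Centre of the open upper end of the stub on the block's +y side, in the plane of its rim, 90 mm above the bench, 75 mm from the block's centre. z up.
- port_2 (a point): Centre of the open upper end of the stub on the block's -y side, in the plane of its rim, 90 mm above the bench, 75 mm from the block's centre. z up.
- cap_1: Loose grey plastic dust cap, mouth down, 80 to 170 g: 70 mm outside diameter, 35 mm high; upright bar grip on top 44 mm long (cap's x), 22 mm wide (its y), from 35 to 74 mm above the origin. Origin: centre of the open underside; z up. Inside 28 mm deep: fully home, the origin is 28 mm below the stub's rim. Bore 62 or 54 mm (see cap_2); hidden, not told by the outside.
- cap_2: The other dust cap, outside the same as cap_1 in every way. One of the two caps has a bore of 62 mm (goes over either stub, loosely over the thin one), the other 54 mm (goes over the thin stub only; on the thick one it stays up on the rim). Which is which must be found by trying.
- tape_roll: Roll of insulating tape lying flat, 64 mm diameter, 18 mm high; bystander. Origin: centre of its underside.
- vial: Sample vial with a black cap, 27 mm diameter, 66 mm high, upright; bystander. Origin: centre of its underside.
- brass_weight: Brass weight with a knob, 31 mm diameter, 47 mm high, upright; bystander. Origin: centre of its underside.
Things that resemble listed ones, but are neither listed nor needed, are in the scene too. What is shaped like the cap_2 but pink is not meant.

How it is judged:
By the outcome, as a careful person would: the job done as asked, in the order asked, and still so for the second after the job is handed in, with the robot touching nothing.
It also fails if it takes over 70 s, if anything falls off the work surface, if the arm or the gripper's body presses on something with over 40 N, if the wrist force passes 120 N, or if a joint passes its speed limit or range.

ROBOT

A 6-joint arm with a two-finger parallel gripper is mounted at the origin on a cart in front of the work surface, level with it; the furniture and walls round the work are solid. World frame = base frame: x ahead of the robot, y to its left, z up, the work surface at z = 0. Lengths are in m, angles in degrees, forces in N, time in s.
With the tool pointing down it reaches from about 0.3 to 0.75 m from the base axis. Payload 8.5 kg.
Tool frame: the origin (TCP) lies at the very end of the fingers, on their centre line; the grasp point (between the pads) lies 19 mm behind it (env.grasp_offset is the distance from the TCP to the grasp point, in m); y points along the fingers, z is the direction in which the jaws open and shut, and the axes are right-handed (so a half turn about y gives the same grasp; the last joint's range is limited). The gripper opens to 85 mm and grips with 20 to 120 N. Pads are 22 mm wide; open, the fingers measure 114 mm over their backs; the gripper's body (76 mm by 85 mm) begins 54 mm behind the grasp point. The pads swing forward as they close: fully open they stand 13 mm farther back than shut.
Start: joints at [56.247, 21.807, 74.336, -0, 83.858, -12.336], TCP at [0.201, 0.512, 0.231] pointing down, gripper open.
Joint ranges: [-178.18, 178.18], [-50.72, 133.34], [12.68, 142.11], [-81.47, 261.47], [9.98, 163.14], [-165.26, 165.26]. Speed limits (degrees/s): [136.94, 136.94, 180, 180, 180, 180].

INTERFACE

Orientations are given as a 3x3 rotation matrix whose columns are the frame's x, y, z axes.
In Python, from rig import env gives the robot as it stands. The module is installed in compiled form; this text tells all that it offers.
- The arm moves only by the shell command python3 -m pendant 'ROWS' [FORCE]. ROWS is JSON, a list of rows, each a list of 3 entries, a list of its own where there are three numbers: the shift along the world's x, y, z as a fraction of full scale, then the turn about the world's z as a fraction of full scale, then the opening, from 0 (shut) to 1 (fully open). A call has 1 to 12 rows; each row shifts and turns the commanded pose from where the row before left it; what a row does not reach is not made up. Full scale, the value 1, is 30 mm for a shift and 5 degrees for a turn. A row lasts 1/12 s, in which the tool goes at most 41.7 mm and 7.16 degrees, less where a joint would pass 70% of its speed; a pose out of reach is approached as far as the arm can. A call with a number of a shift or a turn outside -1 to 1 is refused whole. A call with a gripper value outside its range is refused whole. The fingers move at their own pace and stop on an object; FORCE is the grip in N (left out, the last holds). Time passes only in rows, so rows that do not move let the fingers close. It gives the time, the measured TCP pose, the force and the opening at its end, in the units of the state.
- env.observe(): the state, without advancing time (a new reading comes with each control period).
- env.get_image(name): name is "scene" or "side" or "wrist"; returns (picture, depth): 400x640x3 uint8, red, green, blue; 400x640 float32, m along the optical axis (not along the pixel's ray), 0 where there is no reading.
- env.camera_model(name): a dict with "camera_matrix" (3x3 intrinsics, pixels), "R" (3x3) and "t" (3): a world point X has camera coordinates R X + t; the wrist camera has in their place "tool_from_camera" (4x4, takes a point from camera to tool coordinates, whose origin is the TCP and whose axes are the tool frame's). Camera axes: x right, y down, z forward; pixel columns grow to the right and rows downward; lengths in m; the calibration is good to about 2 mm. A picture is of the moment at which its call begins: read the wrist's pose just before it. camera_model takes no time and is no camera call.
- env.close_job(): hands the job in, once; it reports no verdict.
The state is a dict: "time_s": time; "q": joint angles; "qvel": joint speeds; "joint_efforts": joint torques, N m; "position": TCP position; "tool_rot": TCP orientation; "ft_force": force on the tool from outside, world axes, zero at the start; "wrist_torque": the same for the moment, N m; "grip_width": finger opening in m.
Only numpy, scipy, OpenCV 4.12 (cv2) and the standard library are available. Lean on these libraries where they do the work, as an engineer would, in place of code of your own. Each camera call takes 0.05 s, during which the arm holds its last target.

## Working session

There is one attempt and no reset: what is moved stays moved. The work goes in short steps, Python scripts to look and compute and a shell command to move; the robot and the scene stay as the last step left them, time stands still between calls to the robot, and variables do not carry over. Pictures are saved under pics/ and viewed, and the job is handed in when it is done.

```bash
mkdir -p pics; cat > h.py <<'E'
import numpy as np, cv2
from rig import env
def snap(name,fn):
    s=env.observe()
    p,d=env.get_image(name)
    cv2.imwrite('pics/%s.png'%fn,p[:,:,::-1]); np.savez('pics/%s.npz'%fn,p=p,d=d,pos=s['position'],rot=s['tool_rot'])
    return p,d,s
E
python3 - <<'E'
from h import *
for n in('scene','side','wrist'):
    snap(n,n+'0')
s=env.observe(); print(s); 
for n in('scene','side','wrist'): print(env.camera_model(n))
print(env.grasp_offset)
E
```

```text
{'time_s': 0.15, 'q': array([ 5.62463695e+01,  2.18329962e+01,  7.43698765e+01,  1.26725503e-03,
        8.38594138e+01, -1.23356571e+01]), 'qvel': array([-0.01440855, -0.09375302, -0.20636568,  0.0540587 , -0.02194647,
        0.0496869 ]), 'joint_efforts': array([ 1.96761575e-03, -4.48624420e+01, -2.31344211e+01, -1.63154700e-04,
        3.83999955e-03, -5.76467437e-05]), 'position': array([0.20071909, 0.51184069, 0.23087429]), 'tool_rot': array([[ 9.30940363e-01, -6.22303914e-04,  3.65170719e-01],
       [-3.65171161e-01, -8.91637116e-04,  9.30939970e-01],
       [-2.53727821e-04, -9.99999409e-01, -1.05730842e-03]]), 'ft_force': array([ 0.09516672, -0.42544494, -0.58021769]), 'wrist_torque': array([ 0.0333232 ,  0.00919811, -0.01086046]), 'grip_width': 0.08546426115197338}
{'camera_matrix': array([[391.21729447,   0.        , 322.28009377],
       [  0.        , 391.21729447, 199.71810329],
       [  0.        ,   0.        ,   1.        ]]), 'R': array([[-0.78624938, -0.61747658,  0.02312105],
       [-0.40886978,  0.49184082, -0.76871198],
       [ 0.46328977, -0.61385282, -0.63
[... 279 characters left out ...]
80201],
       [-0.03476488, -0.61093129, -0.79091995],
       [ 0.08210608,  0.78697706, -0.61149465]]), 't': array([-0.55536082,  0.09025105,  1.15128102])}
{'camera_matrix': array([[294.11063349,   0.        , 319.87615249],
       [  0.        , 294.11063349, 200.91207659],
       [  0.        ,   0.        ,   1.        ]]), 'tool_from_camera': array([[-6.85538593e-05,  9.58755135e-01,  2.84233332e-01,
        -7.29629577e-02],
       [-4.03586559e-04, -2.84233336e-01,  9.58755051e-01,
        -1.42926161e-01],
       [ 9.99999916e-01, -4.89863933e-05,  4.06425978e-04,
        -6.75103830e-04],
       [ 0.00000000e+00,  0.00000000e+00,  0.00000000e+00,
         1.00000000e+00]])}
0.0187
```

View pics/scene0.png

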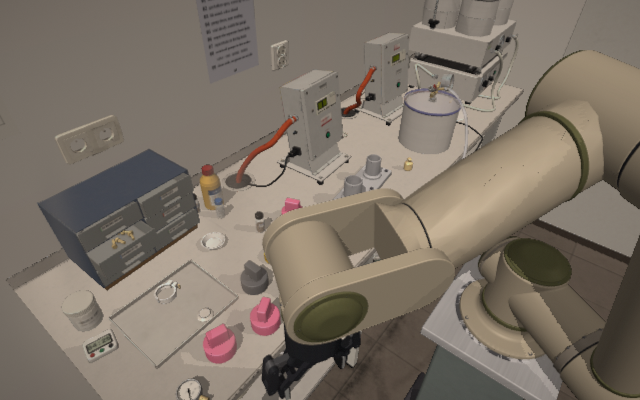

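View pics/side0.png

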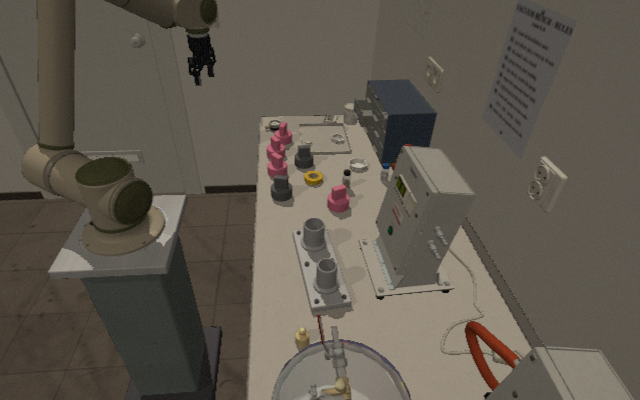

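View pics/wrist0.png

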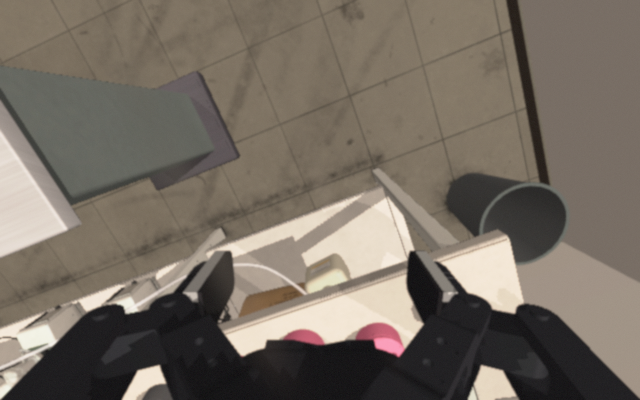

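```bash
cat >> h.py <<'E'
def cloud(name,fn):
    z=np.load('pics/%s.npz'%fn); m=env.camera_model(name); K=m['camera_matrix']; d=z['d'].astype(float)
    v,u=np.mgrid[:400,:640]
    c=np.stack([(u-K[0,2])/K[0,0]*d,(v-K[1,2])/K[1,1]*d,d],-1)
    if name=='wrist':
        T=m['tool_from_camera']; X=c@T[:3,:3].T+T[:3,3]; X=X@z['rot'].T+z['pos']
    else: X=(c-m['t'])@m['R']
    X[d==0]=np.nan
    return X,z['p']
E
python3 - <<'E'
from h import *
X,p=cloud('side','side0')
c=p[110:320,240:440,::-1]; cv2.imwrite('pics/side0c.png',cv2.resize(c,None,fx=2.8,fy=2.8,interpolation=cv2.INTER_CUBIC))
m=(X[...,2]>-0.02)&(X[...,2]<0.12)&(X[...,0]>0.2)&(X[...,0]<0.9)&(X[...,1]>-.5)&(X[...,1]<1)
# height top-view map 2mm
H=np.zeros((750,350,3),np.uint8)
ix=((X[m][:,0]-0.2)/0.002).astype(int); iy=((1-X[m][:,1])/0.002).astype(int)
H[iy,ix]=p[m][:,::-1]
cv2.imwrite('pics/top0.png',H[:600])
for (u,v) in [(304,150),(282,180),(315,225),(327,265),(300,180),(340,230),(265,200)]: print(u,v,X[v,u].round(3))
E
```

```text
304 150 [0.547 0.315 0.063]
282 180 [0.465 0.125 0.068]
315 225 [ 0.551 -0.088  0.062]
327 265 [ 0.567 -0.243  0.067]
300 180 [0.527 0.217 0.001]
340 230 [ 0.631 -0.049  0.003]
265 200 [0.408 0.11  0.001]
```

View pics/side0c.png

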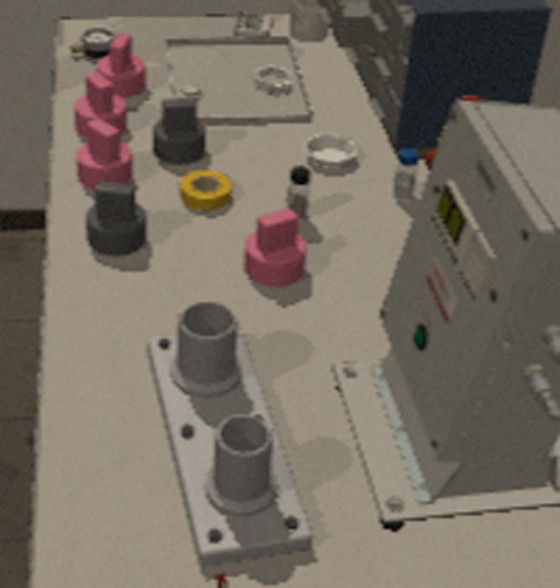

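View pics/top0.png

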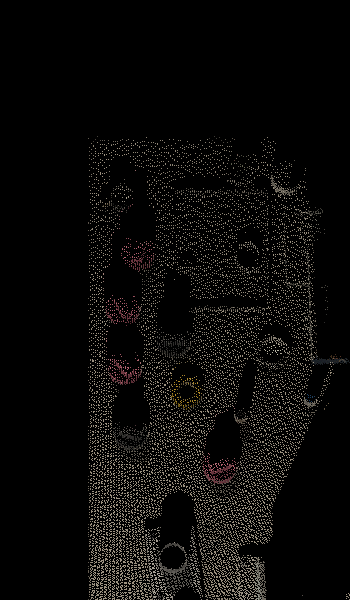

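```bash
cat >> h.py <<'E'
from scipy.optimize import least_squares
def fitc(P,r=None):
    def f(q): return np.hypot(P[:,0]-q[0],P[:,1]-q[1])-(q[2] if r is None else r)
    x0=[*P[:,:2].mean(0)]+([.03] if r is None else [])
    x0[1]+=.02
    s=least_squares(f,x0,loss='soft_l1',f_scale=.002); return s.x.round(4),len(P),np.sqrt((f(s.x)**2).mean()).round(4)
def near(X,x,y,r,z0,z1):
    return X[(np.hypot(X[...,0]-x,X[...,1]-y)<r)&(X[...,2]>z0)&(X[...,2]<z1)]
E
python3 - <<'E'
from h import *
X,p=cloud('side','side0')
for (x,y) in [(.549,-.06),(.57,-.21)]:
    P=near(X,x,y,.06,.04,.08); 
    print('stub all',x,y,len(P),P.min(0),P.max(0))
    # outer: front side facing camera (lower y)
    P=near(X,x,y,.06,.035,.085)
    print(fitc(P[P[:,1]<P[:,1].min()+.02]))
    R=near(X,x,y,.06,.083,.1); print('rim',R.min(0).round(4),R.max(0).round(4),fitc(R))
    print('bench',near(X,x,y,.15,-.02,.012)[:,2].mean())
for (x,y) in [(.547,.33),(.463,.14)]:
    P=near(X,x,y,.05,.005,.03); print('cap wall',fitc(P,.035),P.min(0),P.max(0))
    T=near(X,x,y,.05,.07,.085); print('bar top',T.mean(0),T.min(0),T.max(0))
    r=cv2.minAreaRect((T[:,:2]*1000).astype(np.float32)); print(r)
    T=near(X,x,y,.05,.04,.065); print('bar side',T.mean(0),np.polyfit(T[:,0],T[:,1],1),T.min(0),T.max(0))
E
```

```text
stub all 0.549 -0.06 119 [ 0.52507655 -0.10564149  0.04533084] [ 0.56885785 -0.08618995  0.07921769]
(array([ 45.8805, 577.6195, 579.4916]), 58, np.float64(0.0042))
rim [ 0.519  -0.1107  0.0832] [ 0.5731 -0.0844  0.0922] (array([ 20.0264, 302.7473, 303.4679]), 59, np.float64(0.0071))
bench 0.00062727071468125
stub all 0.57 -0.21 130 [ 0.54604019 -0.26697646  0.04426187] [ 0.5885662  -0.23869732  0.07996478]
(array([ 14.6493, 265.2805, 265.9039]), 36, np.float64(0.0038))
rim [ 0.5402 -0.2668  0.083 ] [ 0.5884 -0.2392  0.0936] (array([ 65.6158, 441.1139, 446.1287]), 62, np.float64(0.0069))
bench 0.0005800502340537284
cap wall (array([0.5485, 0.3235]), 107, np.float64(0.0021)) [0.51456582 0.28339443 0.00560761] [0.58058924 0.31776151 0.02970528]
bar top [0.54749795 0.31890853 0.07413996] [0.52626225 0.3086978  0.07023337] [0.56964969 0.33165158 0.07889733]
((548.0355834960938, 319.9872131347656), (43.4261589050293, 22.869138717651367), 0.8869662880897522)
bar side [0.54728238 0.31340742 0.05248831] [-0.03049849  0.3300987 ] [0.5259544  0.290438   0.04002395] [0.56961667 0.32704496 0.06439553]
cap wall (array([0.4624, 0.1375]), 136, np.float64(0.0017)) [0.42722501 0.09920981 0.00509777] [0.49609314 0.13601102 0.02974582]
bar top [0.46369021 0.13326749 0.07369912] [0.43942178 0.11960149 0.07016865] [0.48420757 0.1481424  0.0791043 ]
((462.467529296875, 136.06005859375), (27.872493743896484, 43.93022918701172), 76.03005981445312)
bar side [0.46175867 0.12671043 0.05269525] [-0.11701132  0.18074142] [0.43495236 0.11598212 0.04032634] [0.48393387 0.13573587 0.06456047]
```

```bash
python3 - <<'E'
from h import *
X,p=cloud('side','side0')
for (x,y) in [(.547,-.112),(.565,-.262)]:
    R=near(X,x,y,.045,.0865,.097); print('rim',R.min(0).round(4),R.max(0).round(4),np.ptp(R,0)*1000)
    for r in (.029,.025,.0275,.0235): print(r,fitc(R,r))
    C=near(X,x,y,.05,.022,.033); print('collar',C.min(0).round(4),C.max(0).round(4))
img=p[215:300,285:355,::-1]; cv2.imwrite('pics/st.png',cv2.resize(img,None,fx=8,fy=7,interpolation=cv2.INTER_CUBIC))
P=X[(X[...,2]>.015)&(X[...,2]<.025)&(X[...,0]>.45)&(X[...,0]<.66)&(X[...,1]<0.02)&(X[...,1]>-.35)]
print(cv2.minAreaRect((P[:,:2]*1000).astype(np.float32)))
E
```

```text
rim [ 0.5181 -0.1446  0.0865] [ 0.5731 -0.0844  0.0925] [54.91380846 60.14405441  6.01774791]
0.029 (array([ 0.5455, -0.1148]), 97, np.float64(0.003))
0.025 (array([ 0.5455, -0.1157]), 97, np.float64(0.0022))
0.0275 (array([ 0.5455, -0.1154]), 97, np.float64(0.0019))
0.0235 (array([ 0.5454, -0.1161]), 97, np.float64(0.0034))
collar [ 0.4972 -0.1571  0.022 ] [ 0.5944 -0.0755  0.0328]
rim [ 0.5395 -0.2901  0.0866] [ 0.5884 -0.2393  0.0936] [48.86579143 50.87867118  6.96547843]
0.029 (array([ 0.564 , -0.2579]), 101, np.float64(0.007))
0.025 (array([ 0.564 , -0.2631]), 101, np.float64(0.0029))
0.0275 (array([ 0.564, -0.26 ]), 101, np.float64(0.0054))
0.0235 (array([ 0.564 , -0.2639]), 101, np.float64(0.0018))
collar [ 0.5187 -0.3114  0.022 ] [ 0.6128 -0.2178  0.0329]
((555.2720336914062, -190.33151245117188), (100.8774642944336, 276.4560546875), 6.9860711097717285)
```

View pics/st.png

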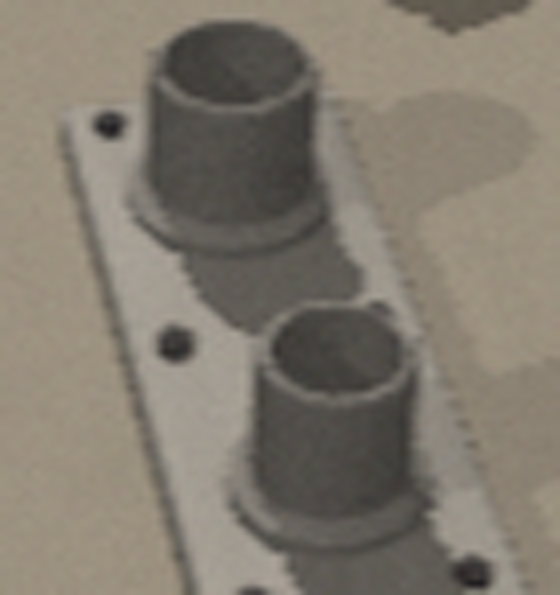

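```bash
python3 - <<'E'
from h import *
X,p=cloud('side','side0')
m=(X[...,2]>.1)&(X[...,1]<.5)&(X[...,1]>-.6)&(X[...,0]>.3)&(X[...,0]<.8)
P=X[m]
for a in np.arange(-.6,.5,.1):
    Q=P[(P[:,1]>=a)&(P[:,1]<a+.1)]
    if len(Q): print(a.round(1),Q[:,0].min().round(3),Q[:,2].max().round(3),len(Q))
E
python3 -m pendant '[[[0.72,-1,0],0.2,1],[[0.72,-1,0],0.2,1],[[0.72,-1,0],0.2,1],[[0.72,-1,0],0.2,1],[[0.72,-1,0],0.2,1],[[0.72,-1,0],0.2,1],[[0.72,-1,0],0.2,1],[[0.72,-1,0],0.2,1],[[0.72,-1,0],0.2,1],[[0.72,-1,0],0.2,1],[[0.72,-1,0],0.2,1],[[0.72,-1,0],0.2,1]]' 40
```

```text
-0.6 0.438 0.28 5245
-0.5 0.791 0.178 2
-0.4 0.724 0.326 1393
-0.3 0.718 0.33 3283
-0.2 0.711 0.329 1653
-0.1 0.766 0.22 19
0.3 0.796 0.168 6
0.4 0.759 0.147 127
time_s: 1.15
position: [0.4607, 0.1503, 0.2313]
tool_rot: [[0.987, -0.0, 0.163], [-0.163, 0.0, 0.987], [-0.0, -1.0, -0.0]]
ft_force: [1.6, 0.5, 0.0]
grip_width: 0.0853
```

```bash
python3 - <<'E'
from h import *
p,d,s=snap('wrist','wrist1'); print(s['position'],s['qvel'].round(2))
X,p=cloud('wrist','wrist1')
def rep(x,y):
    T=near(X,x,y,.045,.071,.08)
    if len(T)>20: print('top',len(T),T.mean(0).round(4),cv2.minAreaRect((T[:,:2]*1000).astype(np.float32)))
    S=near(X,x,y,.06,.033,.038); print('shoulder',len(S), fitc(S[np.hypot(S[:,0]-x,S[:,1]-y)>.028],.035) if len(S)>30 else '')
rep(.4625,.1365); rep(.548,.321)
print(near(X,.55,.1,.1,-.01,.01)[:,2].mean())
E
```

```text
[0.46067927 0.15027015 0.23127336] [-47.13  12.43 -17.61   0.1    5.02 -58.76]
top 774 [0.4601 0.1353 0.0738] ((460.7245178222656, 135.14187622070312), (21.406402587890625, 43.502357482910156), 75.82677459716797)
shoulder 1702 (array([0.4647, 0.1361]), 807, np.float64(0.0039))
top 688 [0.5455 0.3204 0.0739] ((546.3658447265625, 320.6584777832031), (43.196041107177734, 21.219064712524414), 0.9251470565795898)
shoulder 1239 (array([0.5502, 0.3231]), 648, np.float64(0.0033))
0.0001613107476800985
```

View pics/wrist1.png

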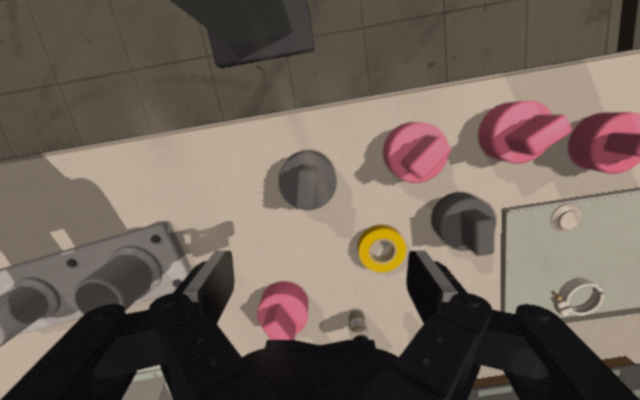

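```bash
python3 -m pendant '[[[0.05,-0.55,-0.6],-0.96,1],[[0,0,-1],0,1],[[0,0,-1],0,1],[[0,0,-1],0,1],[[0,0,-1],0,1],[[0,0,-1],0,1],[[0,0,-0.5],0,1],[[0,0,-0.2],0,1],[[0,0,0],0,1],[[0,0,0],0,0],[[0,0,0],0,0],[[0,0,0],0,0]]' 40; python3 -m pendant '[[[0,0,0],0,0],[[0,0,0],0,0],[[0,0,0],0,0],[[0,0,0],0,0],[[0,0,0],0,0],[[0,0,0],0,0]]'
```

```text
time_s: 2.2
position: [0.4621, 0.1356, 0.0434]
tool_rot: [[0.969, 0.002, 0.246], [-0.246, 0.0, 0.969], [0.002, -1.0, 0.001]]
ft_force: [-0.2, -0.2, 0.2]
grip_width: 0.0513
time_s: 2.7
position: [0.4618, 0.1355, 0.0429]
tool_rot: [[0.969, 0.001, 0.245], [-0.245, -0.0, 0.969], [0.001, -1.0, 0.0]]
ft_force: [-0.6, 0.1, 6.6]
grip_width: 0.0211
```

```bash
python3 -m pendant '[[[0,0,0.4],0,0],[[0,0,0.8],0,0],[[0,0,1],0,0],[[0,0,1],0,0],[[0,0,0.8],0,0],[[0,0,0],0,0]]' 60; python3 -m pendant '[[[0.31,-0.933,0],0,0],[[0.31,-0.933,0],0,0],[[0.31,-0.933,0],0,0],[[0.31,-0.933,0],0,0],[[0.31,-0.933,0],0,0],[[0.31,-0.933,0],0,0],[[0.31,-0.933,0],0,0],[[0.31,-0.933,0],0,0],[[0.31,-0.933,0],0,0],[[0,0,0],0,0],[[0,0,0],0,0],[[0,0,0],0,0]]'
python3 - <<'E'
from h import *
p,d,s=snap('side','side2'); print(s['position'],s['qvel'].round(2),s['ft_force'])
p,d,s=snap('wrist','wrist2')
p=cv2.imread('pics/side2.png'); cv2.imwrite('pics/side2c.png',cv2.resize(p[130:310,240:400],None,fx=3.2,fy=3.2,interpolation=cv2.INTER_CUBIC))
E
```

```text
time_s: 3.2
position: [0.4633, 0.1357, 0.1665]
tool_rot: [[0.969, 0.008, 0.245], [-0.245, 0.0, 0.969], [0.008, -1.0, 0.002]]
ft_force: [1.3, 1.1, -0.2]
grip_width: 0.0216
time_s: 4.2
position: [0.5447, -0.1159, 0.1614]
tool_rot: [[0.969, -0.002, 0.246], [-0.246, 0.001, 0.969], [-0.002, -1.0, 0.001]]
ft_force: [1.0, 0.2, -1.6]
grip_width: 0.0212
[ 0.54466277 -0.11585707  0.16143774] [ 1.03 -0.84  0.31 -0.12  0.12  0.  ] [ 0.97180184  0.17203353 -1.62130299]
```

View pics/side2c.png

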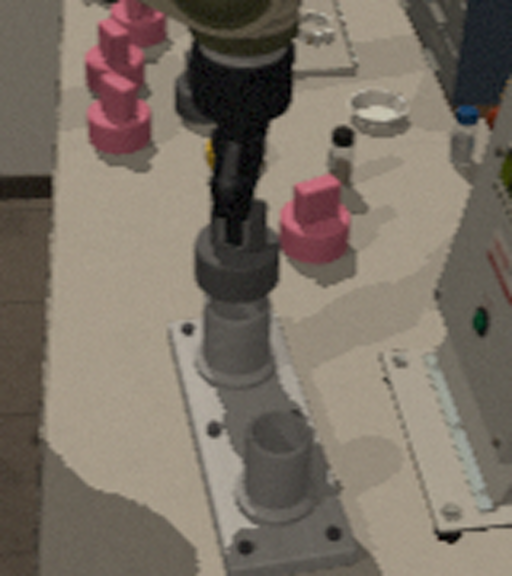

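View pics/wrist2.png

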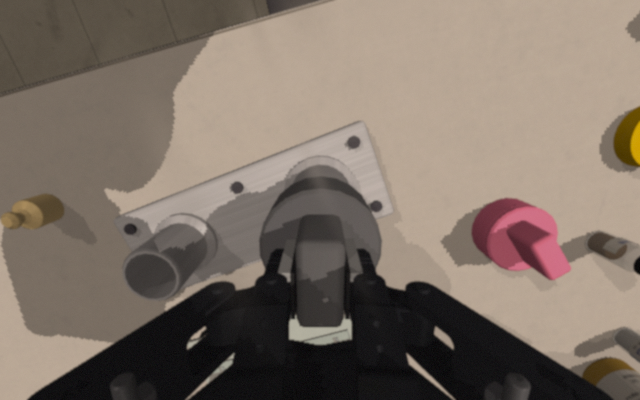

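```bash
python3 - <<'E'
from h import *
X,p=cloud('side','side2')
P=near(X,.545,-.12,.06,.122,.146); print(fitc(P,.035),P.min(0).round(4),P.max(0).round(4))
S=near(X,.545,-.12,.06,.05,.085); S=S[S[:,1]<-.125]; print(fitc(S,.029),S.min(0).round(4),S.max(0).round(4))
S=near(X,.564,-.264,.035,.045,.083); S=S[S[:,1]<-.27];print('st2',fitc(S,.025),S.min(0).round(4),S.max(0).round(4))
C=near(X,.545,-.12,.06,.105,.15); print('cap z',np.percentile(C[:,2],[0,1,50,99]))
X,p=cloud('wrist','wrist2')
S=near(X,.545,-.12,.05,.149,.158); print('shoulder',fitc(S[np.hypot(S[:,0]-.545,S[:,1]+.117)>.028],.035),S.min(0).round(3),S.max(0).round(3))
E
```

```text
(array([ 0.5449, -0.1144]), 188, np.float64(0.0012)) [ 0.5102 -0.1522  0.1221] [ 0.5782 -0.1177  0.1459]
(array([ 0.5463, -0.1137]), 184, np.float64(0.0013)) [ 0.5204 -0.1461  0.0503] [ 0.572  -0.1251  0.0846]
st2 (array([ 0.5642, -0.2626]), 204, np.float64(0.001)) [ 0.5402 -0.2898  0.045 ] [ 0.5876 -0.27    0.0829]
cap z [0.11838787 0.11897718 0.13552838 0.14972705]
shoulder (array([ 0.5483, -0.1175]), 2763, np.float64(0.0027)) [ 0.509 -0.151  0.149] [ 0.565 -0.081  0.158]
```

```bash
python3 -m pendant '[[[0.047,0.023,-0.4],0,0],[[0,0,-0.4],0,0],[[0,0,0],0,0]]'; python3 -m pendant '[[[0,0,-0.1],0,0],[[0,0,-0.1],0,0],[[0,0,-0.1],0,0],[[0,0,0],0,0]]'
```

```text
time_s: 4.55
position: [0.5455, -0.1143, 0.1364]
tool_rot: [[0.97, -0.004, 0.244], [-0.244, 0.002, 0.97], [-0.004, -1.0, 0.001]]
ft_force: [-0.3, 0.7, -2.5]
grip_width: 0.0207
time_s: 4.88
position: [0.5465, -0.1155, 0.1291]
tool_rot: [[0.969, -0.0, 0.245], [-0.245, 0.0, 0.969], [-0.0, -1.0, 0.0]]
ft_force: [-1.1, -0.0, -1.9]
grip_width: 0.0213
```

```bash
python3 -m pendant '[[[0,0,-0.15],0,0],[[0,0,-0.15],0,0],[[0,0,0],0,0]]'; python3 -m pendant '[[[0,0,-0.15],0,0],[[0,0,-0.15],0,0],[[0,0,-0.1],0,0],[[0,0,0],0,0]]'
```

```text
time_s: 5.13
position: [0.5462, -0.1156, 0.1194]
tool_rot: [[0.969, -0.001, 0.246], [-0.246, 0.001, 0.969], [-0.002, -1.0, 0.0]]
ft_force: [0.2, 1.4, -1.3]
grip_width: 0.0211
time_s: 5.47
position: [0.5463, -0.1156, 0.1075]
tool_rot: [[0.969, -0.001, 0.246], [-0.246, 0.001, 0.969], [-0.001, -1.0, 0.0]]
ft_force: [0.4, -0.2, -1.2]
grip_width: 0.0211
```

```bash
python3 -m pendant '[[[0,0,-0.07],0,0],[[0,0,-0.07],0,0],[[0,0,-0.05],0,0],[[0,0,0],0,0],[[0,0,0],0,0]]'
```

```text
time_s: 5.88
position: [0.5468, -0.1158, 0.1049]
tool_rot: [[0.969, 0.002, 0.245], [-0.245, -0.001, 0.969], [0.002, -1.0, -0.001]]
ft_force: [-7.4, 3.7, 17.3]
grip_width: 0.0216
```

```bash
python3 -m pendant '[[[0,0,0.08],0,0],[[0,0,0],0,0.7],[[0,0,0],0,0.8],[[0,0,0],0,0.8],[[0,0,0],0,0.8],[[0,0,0.5],0,0.8],[[0,0,1],0,0.8],[[0,0,1],0,0.8],[[0,0,1],0,0.8],[[0,0,0],0,0.8]]'
python3 - <<'E'
from h import *
p,d,s=snap('side','side3'); print(s['position'],s['ft_force'])
X,p=cloud('side','side3')
P=near(X,.546,-.116,.05,.068,.09); print(fitc(P,.035))
C=near(X,.546,-.12,.045,.12,.15); print('bar top z',np.median(C[C[:,2]>.131][:,2]),C[:,2].max())
C=near(X,.546,-.12,.045,.05,.1); print(np.percentile(C[:,2],[5,50,95]))
cv2.imwrite('pics/side3c.png',cv2.resize(p[130:310,240:400,::-1],None,fx=3.2,fy=3.2,interpolation=cv2.INTER_CUBIC))
E
```

```text
time_s: 6.72
position: [0.5485, -0.1165, 0.2157]
tool_rot: [[0.969, 0.009, 0.245], [-0.245, -0.004, 0.969], [0.01, -1.0, -0.002]]
ft_force: [0.5, 0.5, 0.4]
grip_width: 0.0684
[ 0.54854506 -0.11645706  0.21565014] [0.51031236 0.49661494 0.43571491]
(array([ 0.5474, -0.1143]), 156, np.float64(0.0011))
bar top z 0.13620117841643734 0.13937620158107902
[0.05397477 0.09031851 0.09896466]
```

View pics/side3c.png

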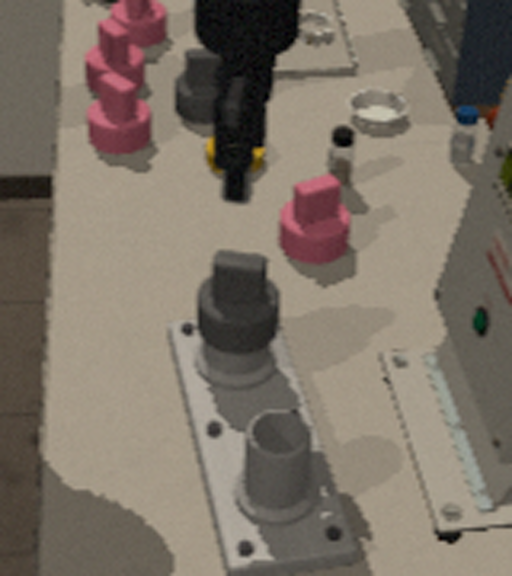

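```bash
python3 -m pendant '[[[0,0.97,0],0.2,1],[[0,0.97,0],0.2,1],[[0,0.97,0],0.2,1],[[0,0.97,0],0.2,1],[[0,0.97,0],0.2,1],[[0,0.97,0],0.2,1],[[0,0.97,0],0.2,1],[[0,0.97,0],0.2,1],[[0,0.97,0],0.2,1],[[0,0.97,0],0.2,1],[[0,0.97,0],0.2,1],[[0,0.97,0],0.2,1]]' 40;  python3 -m pendant '[[[0,0.97,0],0.2,1],[[0,0.97,0],0.2,1],[[0,0.97,0],0.2,1],[[0,0,0],0,1],[[0,0,0],0,1],[[0,0,0],0,1]]'
python3 - <<'E'
from h import *
p,d,s=snap('wrist','wrist4'); print(s['position'],s['qvel'].round(2),s['tool_rot'].round(3))
X,p=cloud('wrist','wrist4')
T=near(X,.547,.3205,.045,.071,.08);print('top',len(T),T.mean(0).round(4),cv2.minAreaRect((T[:,:2]*1000).astype(np.float32)))
E
```

```text
time_s: 7.77
position: [0.5461, 0.2349, 0.2085]
tool_rot: [[0.999, -0.002, 0.038], [-0.038, -0.0, 0.999], [-0.002, -1.0, -0.001]]
ft_force: [0.1, 0.5, 0.2]
grip_width: 0.0851
time_s: 8.27
position: [0.5464, 0.3203, 0.2088]
tool_rot: [[1.0, -0.002, -0.013], [0.013, -0.001, 1.0], [-0.002, -1.0, -0.001]]
ft_force: [0.1, 0.3, -0.3]
grip_width: 0.0856
[0.54640272 0.32028391 0.20882682] [-1.04 -0.84 -0.04 -0.04  0.26 -0.06] [[ 1.    -0.002 -0.013]
 [ 0.013 -0.001  1.   ]
 [-0.002 -1.    -0.001]]
top 903 [0.5462 0.3214 0.0738] ((547.0438232421875, 321.6444396972656), (43.850318908691406, 21.03993797302246), 0.357925146818161)
```

View pics/wrist4.png

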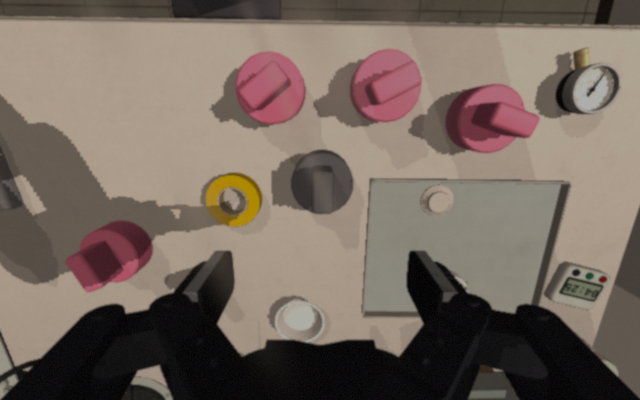

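```bash
python3 -m pendant '[[[0,0.02,-0.6],0,1],[[0,0,-1],0,1],[[0,0,-1],0,1],[[0,0,-1],0,1],[[0,0,-1],0,1],[[0,0,-0.6],0,1],[[0,0,-0.3],0,1],[[0,0,-0.09],0,1],[[0,0,0],0,1],[[0,0,0],0,0],[[0,0,0],0,0],[[0,0,0],0,0]]' 40; python3 -m pendant '[[[0,0,0],0,0],[[0,0,0],0,0],[[0,0,0],0,0],[[0,0,0],0,0],[[0,0,0],0,0],[[0,0,0],0,0]]'
```

```text
time_s: 9.32
position: [0.5471, 0.3215, 0.0435]
tool_rot: [[1.0, 0.002, -0.014], [0.014, 0.001, 1.0], [0.002, -1.0, 0.001]]
ft_force: [-0.0, -0.2, -0.2]
grip_width: 0.0516
time_s: 9.82
position: [0.5468, 0.3215, 0.0427]
tool_rot: [[1.0, 0.001, -0.014], [0.014, 0.0, 1.0], [0.001, -1.0, 0.0]]
ft_force: [-0.3, 0.1, 4.5]
grip_width: 0.021
```

```bash
python3 -m pendant '[[[0,0,0.4],0,0],[[0,0,0.8],0,0],[[0,0,1],0,0],[[0,0,1],0,0],[[0,0,1],0,0],[[0,0,1],0,0],[[0,0,0.8],0,0],[[0,0,0.35],0,0],[[0,0,0],0,0]]' 60; python3 -m pendant '[[[0.03,-0.977,0],0,0],[[0.03,-0.977,0],0,0],[[0.03,-0.977,0],0,0],[[0.03,-0.977,0],0,0],[[0.03,-0.977,0],0,0],[[0.03,-0.977,0],0,0],[[0.03,-0.977,0],0,0],[[0.03,-0.977,0],0,0],[[0.03,-0.977,0],0,0],[[0.03,-0.977,0],0,0]]';  python3 -m pendant '[[[0.03,-0.977,0],0,0],[[0.03,-0.977,0],0,0],[[0.03,-0.977,0],0,0],[[0.03,-0.977,0],0,0],[[0.03,-0.977,0],0,0],[[0.03,-0.977,0],0,0],[[0.03,-0.977,0],0,0],[[0.03,-0.977,0],0,0],[[0.03,-0.977,0],0,0],[[0.03,-0.977,0],0,0],[[0,0,0],0,0]]';  python3 -m pendant '[[[0,0,-0.8],0,0],[[0,0,-0.8],0,0],[[0,0,-0.6],0,0],[[0,0,-0.13],0,0],[[0,0,0],0,0],[[0,0,0],0,0]]'
cat > m.py <<'E'
from h import *
p,d,s=snap('side','side5'); print(s['position'],s['qvel'].round(2),s['ft_force'])
X,p=cloud('side','side5')
b=s['position'][2]-.0427; print('b',b)
P=near(X,.5645,-.265,.06,b+.004,b+.028); print(fitc(P,.035),P.min(0).round(4),P.max(0).round(4))
S=near(X,.564,-.264,.035,.045,.083); S=S[S[:,1]<-.27];print('st2',fitc(S,.025),S.min(0).round(4),S.max(0).round(4))
cv2.imwrite('pics/side5c.png',cv2.resize(p[130:310,240:400,::-1],None,fx=3.2,fy=3.2,interpolation=cv2.INTER_CUBIC))
E
python3 m.py
```

```text
time_s: 10.57
position: [0.5473, 0.3216, 0.2353]
tool_rot: [[1.0, 0.004, -0.014], [0.014, 0.002, 1.0], [0.004, -1.0, 0.001]]
ft_force: [0.5, 0.3, -1.6]
grip_width: 0.0207
time_s: 11.4
position: [0.5549, 0.0269, 0.2311]
tool_rot: [[1.0, -0.003, -0.014], [0.014, 0.0, 1.0], [-0.003, -1.0, 0.0]]
ft_force: [1.1, 0.2, -1.7]
grip_width: 0.0211
time_s: 12.32
position: [0.5637, -0.2695, 0.2301]
tool_rot: [[1.0, -0.003, -0.009], [0.009, 0.0, 1.0], [-0.003, -1.0, 0.0]]
ft_force: [-0.5, -0.4, -1.6]
grip_width: 0.021
time_s: 12.82
position: [0.5649, -0.2647, 0.1633]
tool_rot: [[1.0, 0.0, -0.014], [0.014, -0.0, 1.0], [0.0, -1.0, -0.0]]
ft_force: [0.8, -0.4, -1.2]
grip_width: 0.0212
[ 0.56486099 -0.26474698  0.16325722] [-0.01 -1.06 -1.09 -0.1  -0.02 -0.08] [ 0.81852515 -0.41179367 -1.22050748]
b 0.12055722029663092
(array([ 0.5662, -0.2628]), 222, np.float64(0.0009)) [ 0.5311 -0.3006  0.1246] [ 0.6    -0.2642  0.1485]
st2 (array([ 0.5644, -0.2626]), 196, np.float64(0.001)) [ 0.5399 -0.2892  0.0452] [ 0.5862 -0.27    0.083 ]
```

View pics/side5c.png

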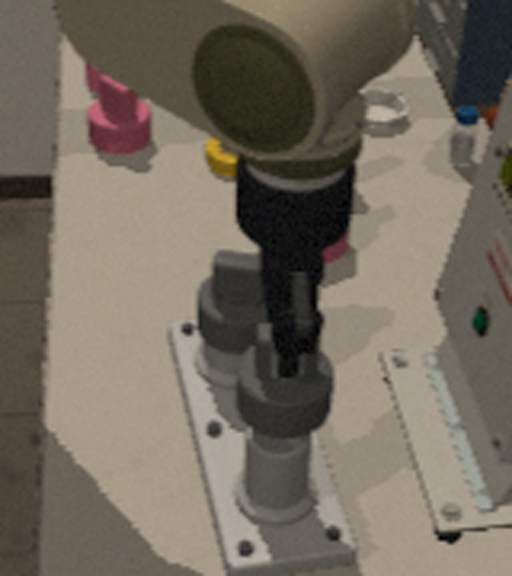

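```bash
python3 -m pendant '[[[-0.06,0,-0.4],0,0],[[0,0,-0.4],0,0],[[0,0,0],0,0]]'; python3 -m pendant '[[[0,0,-0.1],0,0],[[0,0,-0.1],0,0],[[0,0,-0.1],0,0],[[0,0,0],0,0]]'
```

```text
time_s: 13.12
position: [0.5624, -0.2645, 0.1381]
tool_rot: [[1.0, -0.001, -0.014], [0.014, 0.001, 1.0], [-0.001, -1.0, 0.001]]
ft_force: [-0.4, -0.4, -1.5]
grip_width: 0.0215
time_s: 13.45
position: [0.5628, -0.2648, 0.1299]
tool_rot: [[1.0, -0.0, -0.014], [0.014, 0.0, 1.0], [-0.0, -1.0, 0.0]]
ft_force: [-0.6, -0.6, -2.0]
grip_width: 0.021
```

```bash
python3 -m pendant '[[[0,0,-0.1],0,0],[[0,0,-0.1],0,0],[[0,0,0],0,0]]'
```

```text
time_s: 13.7
position: [0.5626, -0.2647, 0.1233]
tool_rot: [[1.0, -0.001, -0.014], [0.014, 0.001, 1.0], [-0.001, -1.0, 0.001]]
ft_force: [0.1, 0.5, -1.0]
grip_width: 0.0212
```

```bash
python3 -m pendant '[[[0,0,-0.15],0,0],[[0,0,-0.15],0,0],[[0,0,-0.15],0,0],[[0,0,0],0,0]]'; python3 -m pendant '[[[0,0,-0.1],0,0],[[0,0,-0.08],0,0],[[0,0,-0.08],0,0],[[0,0,0],0,0],[[0,0,0],0,0]]'
```

```text
time_s: 14.03
position: [0.5624, -0.2645, 0.1091]
tool_rot: [[1.0, -0.002, -0.014], [0.014, 0.001, 1.0], [-0.002, -1.0, 0.001]]
ft_force: [-0.7, 0.3, -1.3]
grip_width: 0.0212
time_s: 14.45
position: [0.5629, -0.2648, 0.1047]
tool_rot: [[1.0, 0.001, -0.014], [0.014, -0.001, 1.0], [0.001, -1.0, -0.001]]
ft_force: [-4.2, 2.6, 13.3]
grip_width: 0.021
```

```bash
python3 -m pendant '[[[0,0,0.05],0,0],[[0,0,0],0,0.7],[[0,0,0],0,0.8],[[0,0,0],0,0.8],[[0,0,0],0,0.8],[[0,0,0.5],0,0.8],[[0,0,1],0,0.8],[[0,0,1],0,0.8],[[0,0,1],0,0.8],[[-0.5,0,0.8],0,0.8],[[-0.8,0,0.4],0,0.8],[[-0.8,0,0],0,0.8]]'; python3 -m pendant '[[[-0.8,0.5,0],0,0.8],[[-0.8,0.5,0],0,0.8],[[0,0,0],0,0.8],[[0,0,0],0,0.8],[[0,0,0],0,0.8]]'
cat > fin.py <<'E'
from h import *
p,d,s=snap('side','side6'); print(s['position'],s['ft_force'])
snap('scene','scene6')
X,p=cloud('side','side6')
for n,(x,y) in dict(p1=(.546,-.116),p2=(.564,-.2645)).items():
    P=near(X,x,y,.05,.067,.09); print(n,fitc(P,.035))
    C=near(X,x,y,.04,.132,.15); A=np.c_[C[:,:2]-[x,y],np.ones(len(C))]; print(len(C),'bar top z',np.median(C[:,2]),'slopes',np.linalg.lstsq(A,C[:,2],rcond=None)[0])
    C=near(X,x,y,.04,.092,.103); A=np.c_[C[:,:2]-[x,y],np.ones(len(C))]; print(len(C),'shoulder',np.median(C[:,2]),'slopes',np.linalg.lstsq(A,C[:,2],rcond=None)[0])
cv2.imwrite('pics/side6c.png',cv2.resize(p[110:350,240:400,::-1],None,fx=2.5,fy=2.5,interpolation=cv2.INTER_CUBIC))
E
python3 fin.py
```

```text
time_s: 15.45
position: [0.5001, -0.2653, 0.2479]
tool_rot: [[1.0, 0.004, -0.014], [0.014, -0.004, 1.0], [0.004, -1.0, -0.004]]
ft_force: [-0.3, -0.4, 0.3]
grip_width: 0.0682
time_s: 15.87
position: [0.4523, -0.2352, 0.2453]
tool_rot: [[1.0, 0.001, -0.014], [0.014, -0.001, 1.0], [0.001, -1.0, -0.001]]
ft_force: [0.5, 0.0, -0.3]
grip_width: 0.0682
[ 0.45228364 -0.23522025  0.24530794] [ 0.4993889   0.04611215 -0.26718285]
p1 (array([ 0.5471, -0.1142]), 167, np.float64(0.0011))
97 bar top z 0.13596389993609828 slopes [0.0140708 0.041598  0.1359145]
234 shoulder 0.09750365253940833 slopes [0.00241983 0.03153547 0.09775629]
p2 (array([ 0.5642, -0.263 ]), 186, np.float64(0.0009))
135 bar top z 0.13581995461608035 slopes [0.00859379 0.05581278 0.13589848]
315 shoulder 0.09746419462441883 slopes [0.00322037 0.03115454 0.09784737]
```

View pics/side6c.png

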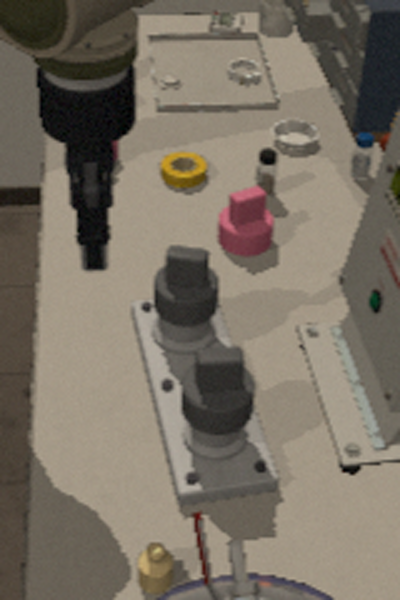

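View pics/scene6.png

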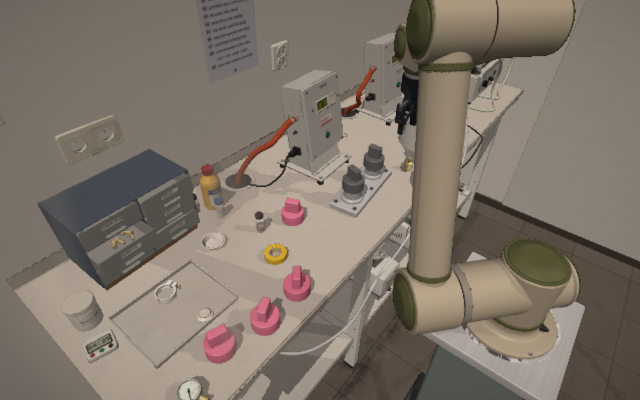

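```bash
python3 -c "
from rig import env
print(env.close_job())"
```

```text
the job is handed in; nothing more can be done
None
```

Both dust caps are on the stubs, pushed fully home and level, and I handed the job in at about 16 s of the 70 s allowed.

- **Which cap went where:** The nearer cap went on the thick +y stub (port_1) at the first try. It slid past the rim without resistance, so it has the 62 mm bore. The other cap then went on the thin -y stub (port_2), also at the first try. I judged port_1 the thick stub from the rims in the depth image, about 55 mm across against 49 mm.
- **Seating:** Each cap stopped firmly where expected, with a push of 17 N and 13 N. After release, the bar tops stood at 136 mm, as they should when home (62 + 74 mm).
- **Level:** The caps' tops showed a slope of about 3 to 6% along y, nearly the same on both. I took that as a camera effect, since the heights match and the pictures show both caps standing straight.
- **Centring:** On port_1, the cap and stub fits agree within 1 mm. On port_2 they agree within 0.5 mm.
- **Bystanders:** The tape roll, vial and brass weight look undisturbed in the last pictures; I did not measure their positions. The gripper was open and clear of everything when I handed in.

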